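# Slide two jewel lenses into the cells of a jukebox trim panel

### The job

Fit the two loose glass jewel lenses to the jukebox trim panel: with the fingertips, gently push each one over the face of the panel, past the edge of its cell, until it drops in and lies flat and fully home, the large lens in the large cell and the small lens in the small cell. Only slide the lenses: do not pinch them, pick them up or lift them, do not press hard on the glass, and do not let one fall off the panel. Leave the other parts on the panel and the bench where they are.

Things in the scene. Friction and masses are not known exactly. Their poses are not given: they have to be found in the camera images.
- panel: plain satin-grey cast trim panel, face up, screwed to a plywood board, immovable. Origin: centre of the board's underside, on the bench; z up; turned up to 26 deg. Flat level face 170 mm (x) by 270 mm (y), 26 mm above the bench, no lip or raised part. Around it a lower flange (12 mm above the bench, 186 x 286 mm; screw heads at 14 mm) and the board (6 mm high, 200 x 310 mm).
- large_cell (a point): centre of the level floor of the large cell, a round recess in the panel face 50 mm across and 8 mm deep with upright walls; 80 mm from the panel's centre along its +y. The floor is solid: a milky diffuser disc set level in a dark ledge. Axes as the panel's.
- small_cell (a point): centre of the level floor of the small lens cell, a round recess 38 mm across and 8 mm deep, otherwise alike; 80 mm from the panel's centre along its -y. Axes as the panel's.
- large_lens: large blue glass jewel lens, loose, 25 to 50 g: disc 46 mm across, rim 7 mm thick, faceted dome on top (38 mm across at its foot, 13 mm over all), flat underside. Origin: centre of the underside; z up its axis. It starts on the panel face between the cells, on one side (x) of the middle line, the small lens on the other. Seated, its rim is 1 mm below the face, its dome 5 mm above.
- small_lens: small blue glass jewel lens, loose, about 12 to 25 g: a round disc 34 mm across and 7 mm thick at its rim, dome 26 mm across at its foot and 12 mm over all; origin and axes as the large one's. Seated, its dome stands 4 mm above the panel face.
- cup: tin parts cup, 68 mm across and 70 mm tall, standing on the bench beyond the large-cell end of the panel; origin: centre of its underside. To be left alone.
- funnel: brass funnel that stands in the mouth of the cup on a flat collar, 94 mm across at its mouth, which is 118 mm above the bench; origin: centre of the collar's underside, at the cup's rim. To be left alone.
- hub: nickel wheel hub, a flange 62 mm across with a boss 34 mm across, 32 mm tall, on the bench beyond the small-cell end of the panel; origin: centre of its underside. To be left alone.
- bearing: bronze thrust bearing, a ring 28 mm across, 14 mm bore, 8 mm tall, lying on the panel face in the corner by the small cell on the panel's +x side; origin: centre of its underside. To be left alone.
- cap: cream plastic button cap, 20 mm across and 10 mm tall, lying on the panel face in the corner by the large cell on the panel's -x side; origin: centre of its underside. To be left alone.
- large_bezel: nickel bezel ring, 64 mm across, 40 mm bore, 4 mm thick, on the bench beyond the large-cell end of the panel; origin: centre of its underside. To be left alone.
- small_bezel: nickel bezel ring, 50 mm across, 28 mm bore, 4 mm thick, on the bench beyond the small-cell end of the panel; origin: centre of its underside. To be left alone.
- driver: screwdriver with a wooden handle, 170 mm long, lying on the bench along the panel's +x side; origin: on its underside near its middle. To be left alone.
Mind the look-alikes: they are no part of the job. Leave any red look-alike of the small_lens alone.

How it is judged:
By the outcome, as a careful person would: the job done as asked, in the order asked, and still so for the second after the job is handed in, with the robot touching nothing.
It also fails if it takes over 45 s, if anything falls off the work surface, if the arm or the gripper's body presses on something with over 40 N, if the wrist force passes 120 N, or if a joint passes its speed limit or range.

### The arm

A 6-joint arm with a two-finger parallel gripper is mounted at the origin on the work surface. World frame = base frame: x ahead of the robot, y to its left, z up, the work surface at z = 0. Lengths are in mm, angles in rad, forces in N, time in s.
With the tool pointing down it reaches from about 400 to 925 mm from the base axis. Payload 12.5 kg.
Tool frame: the origin (TCP) lies where the fingers leave the gripper's body, on its centre line; the fingertips stand 78 mm ahead of it and the grasp point (between the pads) lies 59 mm ahead of it; z points along the fingers, y is the direction in which the jaws open and shut (so a half turn about z gives the same grasp; the last joint's range is limited). The gripper opens to 95 mm and grips with 3 to 60 N. Pads are 20 mm wide; open, the fingers measure 119 mm over their backs; the gripper's body (75 mm by 180 mm) begins 59 mm behind the grasp point.
Start: joints at [1.106, 0.491, 1.559, -0, 1.092, -0.106], TCP at [219.451, 585.217, 292.261] pointing down, gripper open.
Joint ranges: [-3.1, 3.1], [-0.84, 2.19], [0.05, 2.79], [-1.13, 4.28], [0.06, 2.93], [-2.69, 2.69]. Speed limits (rad/s): [2.22, 2.22, 2.79, 3.14, 3.14, 3.14].

### API

Orientations are given as [roll, pitch, yaw] about the fixed x, y, z axes, in that order (R = Rz(yaw) Ry(pitch) Rx(roll)).
In Python, from cell import env, viewer, ticket, search_frame gives the robot as it stands.
- The arm moves only by the shell command python3 -m inch 'ROWS'. ROWS is a JSON object of lists of equal length, an entry for each row: "hand": the opening, from 0 (shut) to 1 (fully open); "delta_pos": the shift along the tool's x, y, z in cm, a list of three; "turn": the turn about the tool's z in rad. A call has 1 to 20 rows; each row shifts and turns the commanded pose from where the row before left it, along the tool's axes as they then stand; what a row does not reach is not made up. A row lasts 1/10 s, in which the tool goes at most 50 mm and 8.59 degrees, less where a joint would pass 70% of its speed; a pose out of reach is approached as far as the arm can. A call is refused whole if a number of a shift passes 5 or a number of a turn 0.15, either way. A call with a gripper value outside its range is refused whole. The fingers move at their own pace and stop on an object; the grip force is fixed at half the most. Time passes only in rows, so rows that do not move let the fingers close. It gives the time, the measured TCP pose, the force and the opening at its end, in the units of the state.
- env.state(): the state, without advancing time (a new reading comes with each control period).
- viewer.read_camera(name): name is "scene" or "side" or "wrist"; returns (picture, depth): 480x640x3 uint8, blue, green, red; 480x640 float32, mm along the optical axis (not along the pixel's ray), 0 where there is no reading.
- viewer.get_calibration(name): a dict with "fx", "fy", "cx", "cy" (pixels), "T" (4x4, takes a point from camera to world coordinates). Camera axes: x right, y down, z forward; pixel columns grow to the right and rows downward; lengths in mm; the calibration is good to about 2 mm. A picture is of the moment at which its call begins: read the wrist's pose just before it. get_calibration takes no time and is no camera call; for the wrist camera it gives the pose at the moment of the call.
- ticket.job_done(): hands the job in, once; it reports no verdict.
Trained networks look in the newest picture that a camera, given by its name, has taken for a name from the list of things; names that differ only in an ending like _2 or _b are one class to them, and where a whole thing is asked for, a point or a joint stands for the part that bears it (a point fixed in the world has none). Each returns a list of dicts, best first, with "p" (0 to 1); they miss things now and then, are a little off and sometimes report something else, mostly with a low value. They report only what shows in the picture. A call takes as long as a camera call. They do not tell look-alikes from the thing itself.
- search_frame(camera, label): "centre" ([column, row] in pixels, amid what is visible of it).
The state is a dict: "t": time; "joints": joint angles; "qvel": joint speeds; "tau": joint torques, N m; "eef_pos": TCP position; "tcp_rot": TCP orientation; "ft_force": force on the tool from outside, world axes, zero at the start; "moment": the same for the moment, N m; "opening": opening from 0.0 (shut) to 1.0 (fully open).
Only numpy, scipy, OpenCV 4.12 (cv2) and the standard library are available. Lean on these libraries where they do the work, as an engineer would, in place of code of your own. Each camera call takes 0.05 s, during which the arm holds its last target.

## Working session

There is one attempt and no reset: what is moved stays moved. The work goes in short steps, Python scripts to look and compute and a shell command to move; the robot and the scene stay as the last step left them, time stands still between calls to the robot, and variables do not carry over. Pictures are saved under pics/ and viewed, and the job is handed in when it is done.

```bash
mkdir -p pics; ls; cat > h.py <<'E'
import numpy as np, cv2
from cell import env, viewer, ticket, search_frame
def world(cal,u,v,d):
    p=np.array([(u-cal['cx'])*d/cal['fx'],(v-cal['cy'])*d/cal['fy'],d,1]); return (np.array(cal['T'])@p)[:3]
def onplane(cal,u,v,z):
    T=np.array(cal['T']); r=T[:3,:3]@np.array([(u-cal['cx'])/cal['fx'],(v-cal['cy'])/cal['fy'],1]); o=T[:3,3]
    return o+r*(z-o[2])/r[2]
def proj(cal,p):
    T=np.array(cal['T']); c=T[:3,:3].T@(np.array(p)-T[:3,3]); return c[0]/c[2]*cal['fx']+cal['cx'],c[1]/c[2]*cal['fy']+cal['cy']
E
python3 - <<'E'
from h import *
for c in ['scene','side']:
    im,d=viewer.read_camera(c); cv2.imwrite(f'pics/{c}0.png',im); np.save(f'{c}0.npy',d)
    cal=viewer.get_calibration(c); print(c,np.round(cal['T'],3).tolist(),cal['fx'])
    for l in ['large_lens','small_lens','panel','bearing','cap','large_cell','small_cell']:
        r=search_frame(c,l)
        print(l,[(np.round(x['centre']),round(x['p'],2)) for x in r[:3]])
s=env.state();print({k:np.round(v,3).tolist() for k,v in s.items()})
E
```

```text
pics
scene [[0.58, 0.688, -0.435, 966.422], [0.814, -0.493, 0.307, -228.877], [-0.003, -0.533, -0.846, 752.291], [0.0, 0.0, 0.0, 1.0]] 434.4440888288108
large_lens [(array([257., 261.]), 0.56)]
small_lens [(array([237., 424.]), 0.95), (array([189., 406.]), 0.93), (array([268., 302.]), 0.81)]
panel [(array([269., 283.]), 0.94)]
bearing [(array([226., 324.]), 0.7)]
cap [(array([318., 232.]), 0.58), (array([260., 259.]), 0.2), (array([271., 285.]), 0.15)]
large_cell [(array([267., 286.]), 0.94)]
small_cell [(array([270., 287.]), 0.65), (array([267., 300.]), 0.5)]
side [[0.986, -0.126, 0.109, 500.264], [-0.166, -0.732, 0.661, -669.874], [-0.004, -0.669, -0.743, 856.819], [0.0, 0.0, 0.0, 1.0]] 581.6036754217021
large_lens [(array([301., 314.]), 0.67)]
small_lens [(array([426., 433.]), 0.84), (array([456., 394.]), 0.83), (array([350., 321.]), 0.69)]
panel [(array([325., 333.]), 0.6)]
bearing [(array([356., 362.]), 0.63)]
cap [(array([300., 256.]), 0.61), (array([355., 444.]), 0.33)]
large_cell [(array([322., 336.]), 0.83)]
small_cell [(array([323., 337.]), 0.68), (array([296., 255.]), 0.59)]
{'t': 0.8, 'joints': [1.106, 0.491, 1.559, 0.0, 1.092, -0.106], 'qvel': [0.0, -0.0, 0.001, 0.0, 0.0, -0.0], 'tau': [-0.0, -61.241, -25.842, 0.069, 0.044, -0.0], 'eef_pos': [219.457, 585.214, 292.283], 'tcp_rot': [3.141, 0.0, 2.783], 'ft_force': [-0.416, 0.257, 0.017], 'moment': [0.049, 0.032, 0.022], 'opening': 0.998}
```

View pics/scene0.png

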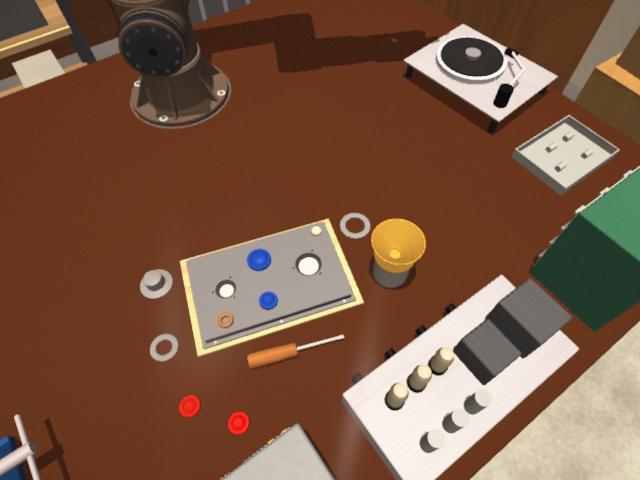

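View pics/side0.png

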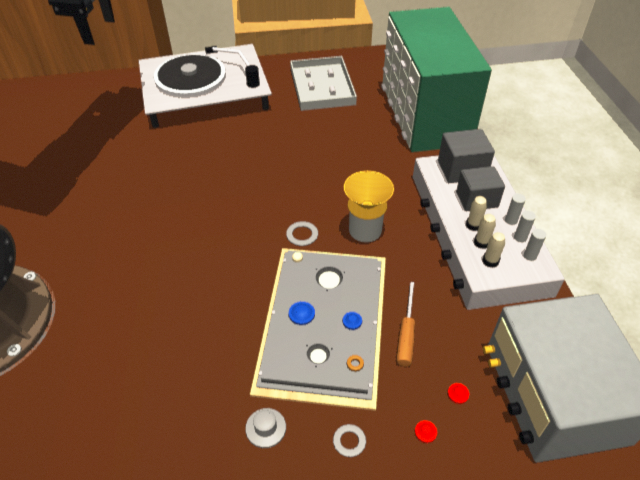

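Candidates for the lenses: blue large at scene (259,259) and blue small at (268,300), both on the panel. The red look-alikes at (189,406) and (238,423) are on the bench and are to be left alone. The pale cell floors are at (308,266) and (227,290). Next I'll measure.

```bash
python3 - <<'E'
from h import *
ims=[]
for c in ['scene','side']:
    im=cv2.imread(f'pics/{c}0.png'); d=np.load(f'{c}0.npy'); cal=viewer.get_calibration(c)
    hsv=cv2.cvtColor(im,cv2.COLOR_BGR2HSV)
    roi=np.zeros(im.shape[:2],np.uint8)
    if c=='scene': roi[220:345,185:360]=255
    else: roi[250:395,260:385]=255
    blue=cv2.inRange(hsv,(105,120,40),(130,255,255))&roi
    white=cv2.inRange(hsv,(0,0,190),(180,70,255))&roi
    for nm,m,z in [('blue',blue,31),('white',white,18)]:
        n,l,st,ce=cv2.connectedComponentsWithStats(m)
        for i in range(1,n):
            if st[i,4]>60:
                u,v=ce[i]; dd=d[l==i]; 
                pts=np.array([world(cal,x,y,d[y,x]) for y,x in zip(*np.where(l==i))])
                print(c,nm,st[i,4],np.round([u,v]),'plane',np.round(onplane(cal,u,v,z),1),'depthpts median',np.round(np.median(pts,0),1),'zr',np.round(np.percentile(pts[:,2],[5,95]),1), 'ext',np.round(np.ptp(pts,axis=0)))
    x0,y0,x1,y1=(180,215,365,355) if c=='scene' else (255,240,395,405)
    ims.append(cv2.resize(im[y0:y1,x0:x1],(400,340),interpolation=cv2.INTER_CUBIC))
cv2.imwrite('pics/crop0.png',np.hstack(ims))
E
```

```text
scene blue 398 [259. 259.] plane [562.2 -96.1  31. ] depthpts median [565.4 -97.2  34.8] zr [30.7 40.2] ext [426. 154. 725.]
scene blue 252 [268. 300.] plane [ 644.4 -126.    31. ] depthpts median [ 646.7 -126.6   34. ] zr [30.5 38.6] ext [339. 119. 726.]
scene white 98 [348. 230.] plane [601.7  87.3  18. ] depthpts median [595.5  92.4   4.5] zr [2.2 6.6] ext [399. 337. 751.]
scene white 61 [316. 229.] plane [563.   36.5  18. ] depthpts median [572.5  29.9  35.5] zr [31.1 37.9] ext [17. 21. 15.]
scene white 280 [308. 266.] plane [622.4 -23.6  18. ] depthpts median [622.5 -23.9  18.3] zr [16.2 20.4] ext [362. 224. 738.]
scene white 146 [226. 290.] plane [ 576.7 -176.7   18. ] depthpts median [ 577.  -176.8   18.1] zr [16.  20.3] ext [402.  65. 738.]
scene white 100 [327. 340.] plane [762.5 -80.   18. ] depthpts median [761.9 -79.5  15.7] zr [12.7 17.8] ext [218. 177. 753.]
side blue 473 [301. 313.] plane [562.2 -97.8  31. ] depthpts median [ 561.7 -100.9   33.8] zr [30.1 39. ] ext [44. 52. 18.]
side blue 270 [352. 320.] plane [ 644.4 -127.8   31. ] depthpts median [ 643.8 -130.3   32.8] zr [29.5 37.8] ext [32. 38. 15.]
side white 78 [297. 255.] plane [575.1  44.2  18. ] depthpts median [573.1  30.6  33.4] zr [23.6 37.2] ext [32. 41. 36.]
side white 294 [329. 280.] plane [623.2 -25.5  18. ] depthpts median [623.1 -24.7  17. ] zr [14.8 19.8] ext [37. 48. 14.]
side white 186 [318. 356.] plane [ 577.2 -178.2   18. ] depthpts median [ 577.2 -177.7   17.1] zr [15.  19.5] ext [26. 28.  8.]
```

View pics/crop0.png

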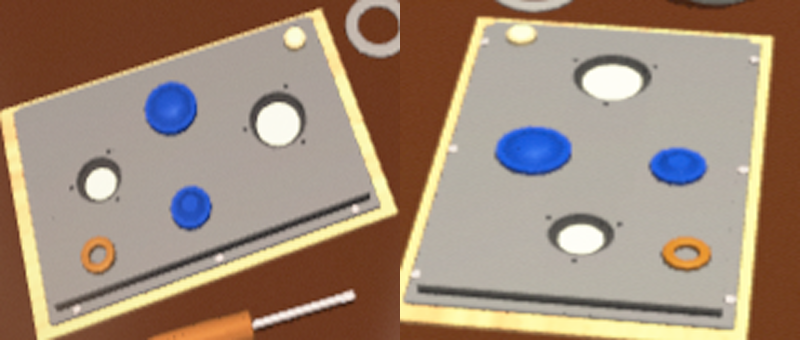

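Large push direction is about 50.1° over 94 mm; small is about 216.8° over 84 mm. The cell separation measures 160 mm, as it should. I'll traverse high first, then turn.

```bash
python3 -m inch '{"hand":[0.6,0.4,0.3,0.3,0.3,0.3,0.3,0.3,0.3,0.3,0.3,0.3,0.3,0.3,0.3,0.3],"delta_pos":[[-3.4,-3.45,0],[-3.4,-3.45,0],[-3.4,-3.45,0],[-3.4,-3.45,0],[-3.4,-3.45,0],[-3.4,-3.45,0],[-3.4,-3.45,0],[-3.4,-3.45,0],[-3.4,-3.45,0],[-3.4,-3.45,0],[-3.4,-3.45,0],[-3.4,-3.45,0],[-3.4,-3.45,0],[-3.4,-3.45,0],[-3.4,-3.45,0],[-3.4,-3.45,0]],"turn":[0,0,0,0,0,0,0,0,0,0,0,0,0,0,0,0]}'
python3 -m inch '{"hand":[0.3,0.3,0.3,0.3,0.3,0.3,0.3,0.3,0.3,0.3,0.3,0.3,0.3],"delta_pos":[[0,0,0],[0,0,0],[0,0,0],[0,0,0],[0,0,0],[0,0,0],[0,0,0],[0,0,0],[0,0,0],[0,0,0],[0,0,0],[0,0,0],[0,0,0]],"turn":[0.147,0.147,0.147,0.147,0.147,0.147,0.147,0.147,0.147,0.147,0.147,0.147,0.147]}'
python3 - <<'E'
from h import *
s=env.state();print({k:np.round(s[k],3).tolist() for k in ['t','eef_pos','tcp_rot','joints','opening','ft_force']})
cal=viewer.get_calibration('wrist')
im,d=viewer.read_camera('wrist'); cv2.imwrite('pics/w1.png',im); np.save('w1.npy',d)
print(np.round(cal['T'],3).tolist(),cal['fx'])
E
```

```text
t: 2.4
eef_pos: [535.5, -124.8, 292.4]
tcp_rot: [3.141, 0.0, 2.783]
ft_force: [0.9, 0.4, 0.7]
opening: 0.298
t: 3.7
eef_pos: [535.0, -122.6, 292.3]
tcp_rot: [3.141, -0.0, 0.866]
ft_force: [-0.6, -0.2, -0.6]
opening: 0.302
{'t': 3.7, 'eef_pos': [534.992, -122.649, 292.304], 'tcp_rot': [3.141, -0.0, 0.866], 'joints': [-0.346, 0.383, 1.747, 0.0, 1.012, 0.359], 'opening': 0.302, 'ft_force': [-0.59, -0.235, -0.555]}
[[0.762, -0.621, -0.186, 589.017], [-0.648, -0.73, -0.219, -59.992], [0.0, 0.287, -0.958, 384.992], [0.0, 0.0, 0.0, 1.0]] 384.6403942851018
```

View pics/w1.png

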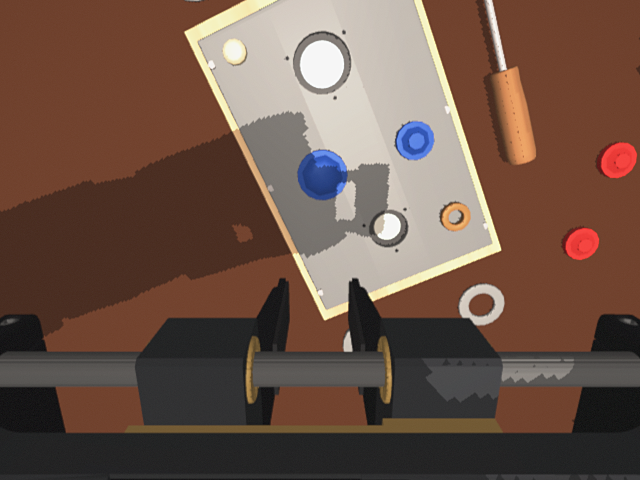

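The wrist picture shows the large lens at (323,175), large cell at (322,63), small lens at (415,140), small cell at (388,228), bearing at (456,216) and the fingertips near (285,282) and (354,282). I'll refine the positions from it.

```bash
cat > meas.py <<'E'
from h import *
def meas(im,cal):
    hsv=cv2.cvtColor(im,cv2.COLOR_BGR2HSV)
    blue=cv2.inRange(hsv,(100,110,40),(130,255,255)); white=cv2.inRange(hsv,(0,0,190),(180,40,255))
    for nm,m,z in [('blue',blue,31),('white',white,18)]:
        n,l,st,ce=cv2.connectedComponentsWithStats(m)
        for i in range(1,n):
            if st[i,4]>250 and ce[i][1]<300:
                c=max(cv2.findContours((l==i).astype(np.uint8),cv2.RETR_EXTERNAL,cv2.CHAIN_APPROX_NONE)[0],key=len)
                P=np.array([onplane(cal,*q[0],z)[:2] for q in c],np.float32)
                (cx,cy),r=cv2.minEnclosingCircle(P)
                print(nm,st[i,4],np.round(ce[i]),'ctr',np.round(onplane(cal,*ce[i],z),1)[:2],'circ',np.round([cx,cy,r],1))
E
python3 - <<'E'
from meas import *
cal=viewer.get_calibration('wrist'); meas(cv2.imread('pics/w1.png'),cal)
s=env.state(); p=np.array(s['eef_pos']); y=s['tcp_rot'][2]
X=np.array([np.cos(y),np.sin(y),0]);Y=np.array([np.sin(y),-np.cos(y),0])
for a in (-10,10):
  for b in (-14.2,14.2): print(a,b,np.round(proj(cal,p+a*X+b*Y-[0,0,78])))
im=cv2.imread('pics/w1.png')[200:400,180:440]; cv2.imwrite('pics/w1c.png',cv2.resize(im,None,fx=3,fy=3))
E
```

```text
blue 1142 [414. 140.] ctr [ 645.9 -126.5] circ [ 646.  -126.4   17. ]
blue 1929 [322. 174.] ctr [563.7 -95.5] circ [563.4 -95.9  22.6]
white 36204 [358. 121.] ctr [618.9 -81.4] circ [593.8 -96.3 159.3]
white 397 [496.  34.] ctr [ 753.8 -104.3] circ [ 753.9 -105.2   29.1]
white 271 [233.  50.] ctr [574.6  34.8] circ [574.5  34.6   7.7]
white 1668 [322.  64.] ctr [625.4 -23.8] circ [625.1 -24.1  19.4]
white 588 [346. 202.] ctr [ 562.9 -132.3] circ [ 562.4 -129.9   20.1]
white 486 [388. 226.] ctr [ 578.7 -177.8] circ [ 578.  -177.    13.3]
-10 -14.2 [288. 321.]
-10 14.2 [346. 321.]
10 -14.2 [287. 283.]
10 14.2 [347. 283.]
```

View pics/w1c.png

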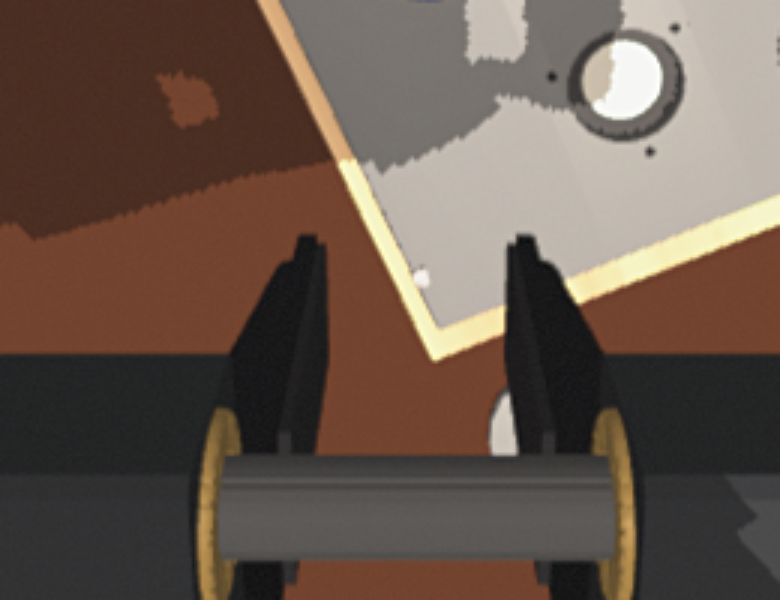

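```bash
python3 -m inch '{"hand":[0.3,0.3,0.3,0.3,0.3,0.3,0.3,0.3,0.3],"delta_pos":[[-0.15,0.43,2],[0,0,4],[0,0,4],[0,0,3],[0,0,2],[0,0,2],[0,0,1],[0,0,0.4],[0,0,0]],"turn":[0,0,0,0,0,0,0,0,0]}'
python3 - <<'E'
from h import *
s=env.state();print(np.round(s['eef_pos'],2),s['tcp_rot'],s['ft_force'])
im,d=viewer.read_camera('wrist'); cv2.imwrite('pics/w2.png',im)
E
```

```text
t: 4.65
eef_pos: [537.4, -126.6, 108.3]
tcp_rot: [-3.142, -0.0, 0.873]
ft_force: [0.1, -0.8, 0.4]
opening: 0.304
[ 537.43 -126.61  108.31] [-3.14156057e+00 -8.15408776e-05  8.72714944e-01] [ 0.05858221 -0.78421463  0.38363844]
```

View pics/w2.png

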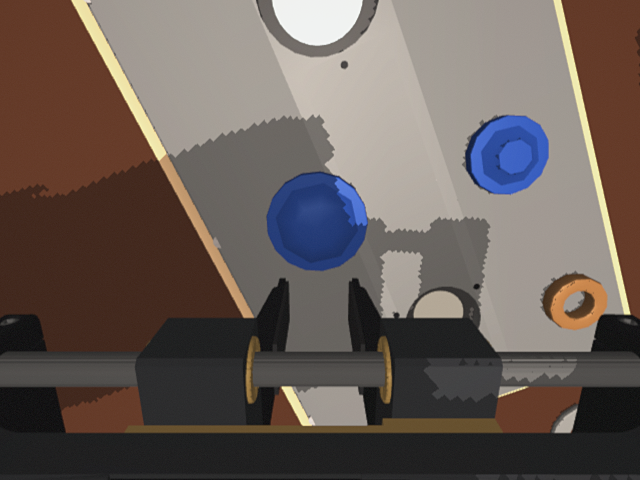

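```bash
python3 -m inch '{"hand":[0.3,0.3,0.3,0.3,0.3,0.3,0.3,0.3,0.3,0.3,0.3,0.3,0.3,0.3,0.3,0.3,0.3,0.3,0.3,0.3],"delta_pos":[[0.4,0,0.15],[0.4,0,0],[0.2,0.01,0],[0.2,0.01,0],[0.3,0.01,0],[0.4,0.01,0],[0.4,0.01,0],[0.4,0.01,0],[0.4,0.01,0],[0.4,0.01,0],[0.4,0.01,0],[0.4,0.01,0],[0.4,0.01,0],[0.4,0.01,0],[0.4,0,0],[0.4,0,0],[0.4,0,0],[0.4,0,0],[0.4,0,0],[0.4,0,0]],"turn":[0,0,0,0,0,0,0,0,0,0,0,0,0,0,0,0,0,0,0,0]}'
python3 - <<'E'
from h import *
im,d=viewer.read_camera('wrist'); cv2.imwrite('pics/w3.png',im)
E
```

```text
t: 6.7
eef_pos: [586.7, -69.6, 106.7]
tcp_rot: [-3.142, -0.0, 0.872]
ft_force: [-0.0, -0.1, 0.3]
opening: 0.303
```

View pics/w3.png

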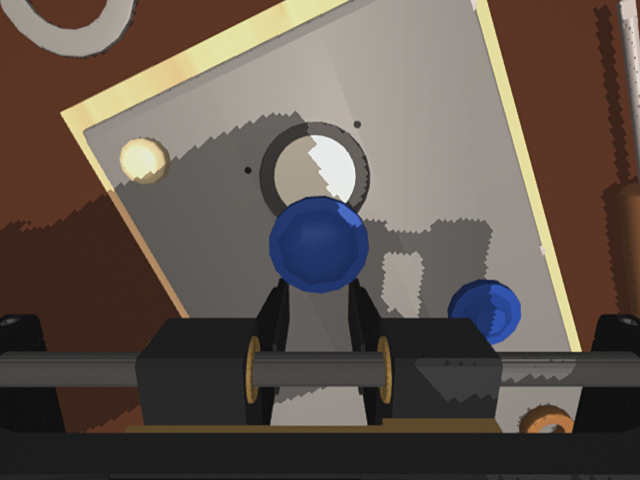

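The large lens at (319,243) is centred between the fingers. The cell at (315,176) is about 2 mm to the left, so I'll correct for that on the way in.

```bash
python3 -m inch '{"hand":[0.3,0.3,0.3,0.3,0.3,0.3,0.3,0.3,0.3,0.3,0.3,0.3],"delta_pos":[[0.2,-0.03,0],[0.2,-0.03,0],[0.2,-0.03,0],[0.2,-0.03,0],[0.2,-0.02,0],[0.2,-0.01,0],[0.2,0,0],[0.2,0,0],[0.2,0,0],[0.2,0,0],[0.2,0,0],[0.2,0,0]],"turn":[0,0,0,0,0,0,0,0,0,0,0,0]}'
python3 - <<'E'
from h import *
im,d=viewer.read_camera('wrist'); cv2.imwrite('pics/w4.png',im)
E
```

```text
t: 7.95
eef_pos: [600.9, -50.5, 106.7]
tcp_rot: [3.142, -0.0, 0.872]
ft_force: [0.3, -1.6, -0.3]
opening: 0.301
```

View pics/w4.png

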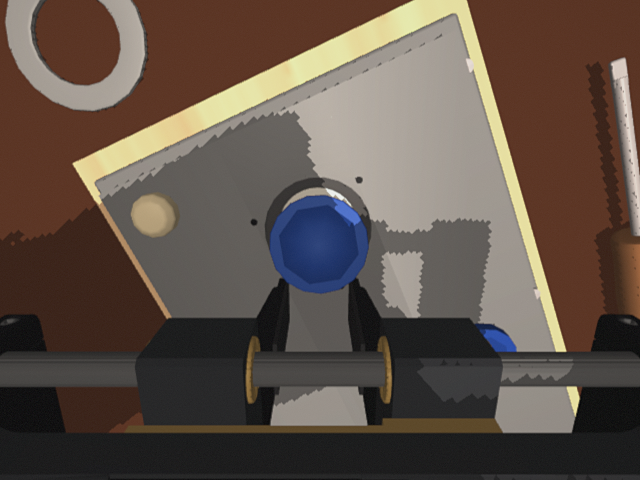

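The lens is about 7 mm short of the cell centre and is tipping in.

```bash
python3 -m inch '{"hand":[0.3,0.3,0.3,0.3,0.3],"delta_pos":[[0.15,0,0],[0.15,0,0],[0.15,0,0],[0.1,0,0],[0,0,0]],"turn":[0,0,0,0,0]}'
python3 - <<'E'
from h import *
im,d=viewer.read_camera('wrist'); cv2.imwrite('pics/w5.png',im)
E
```

```text
t: 8.5
eef_pos: [604.4, -46.2, 106.7]
tcp_rot: [3.142, -0.0, 0.872]
ft_force: [0.2, -1.1, 0.1]
opening: 0.299
```

View pics/w5.png

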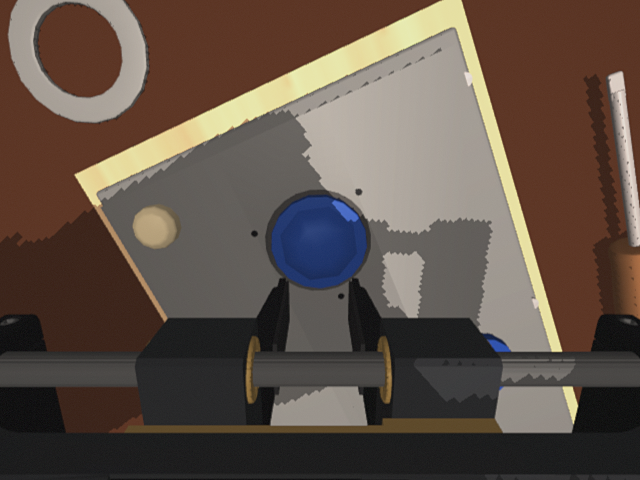

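It looks seated. I'll back off, raise, and move over to the far side of the small lens.

```bash
python3 -m inch '{"hand":[0.3,0.3,0.3,0.2,0.2,0.2,0.2,0.2,0.2,0.2],"delta_pos":[[-1,0,0],[-1,0,0],[0,0,-4],[0,0,-4],[0,0,-4],[0.7,3.07,0],[0.7,3.07,0],[0.7,3.07,0],[0,0,0],[0,0,0]],"turn":[0,0,0,0,0,0.113,0.113,0,0,0]}'
python3 - <<'E'
from meas import *
s=env.state();print(np.round(s['eef_pos'],2),s['tcp_rot'])
cal=viewer.get_calibration('wrist')
im,d=viewer.read_camera('wrist'); cv2.imwrite('pics/w6.png',im);np.save('w6.npy',d)
meas(im,cal)
E
```

```text
t: 9.55
eef_pos: [669.1, -114.8, 226.1]
tcp_rot: [-3.141, 0.001, 0.645]
ft_force: [-0.0, -0.4, -0.2]
opening: 0.2
[ 669.06 -114.77  226.07] [-3.14055434e+00  6.39093848e-04  6.44705117e-01]
blue 2666 [191. 211.] ctr [626.8 -25.3] circ [626.6 -25.2  22.9]
blue 1336 [311. 266.] ctr [ 646.  -125.3] circ [ 645.7 -125.4   17.3]
white 797 [363. 116.] ctr [760.  -87.6] circ [758.1 -90.6  42.1]
white 5755 [205. 126.] ctr [683.5   2.6] circ [664.1   5.5  65. ]
white 2423 [ 35. 131.] ctr [603.2 102.8] circ [600.5 105.1  29.7]
white 289 [ 90. 223.] ctr [563.8  36.4] circ [563.5  37.1   8.5]
white 933 [353. 283.] ctr [ 650.6 -165.4] circ [ 641.7 -178.2   33.6]
```

View pics/w6.png

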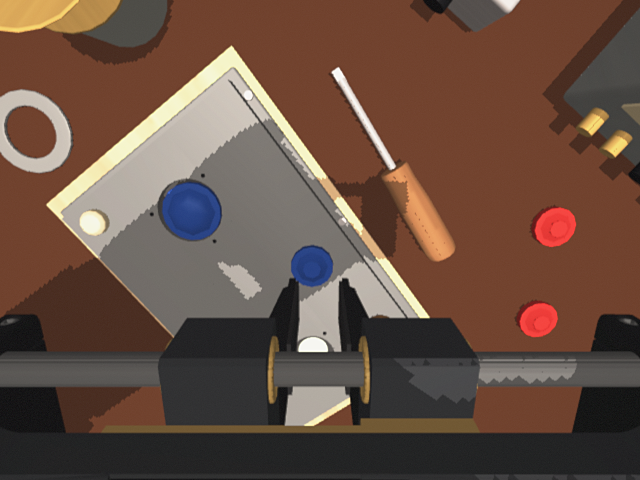

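```bash
python3 -m inch '{"hand":[0.2,0.2,0.2,0.2,0.2,0.2,0.2],"delta_pos":[[1.2,-0.46,0],[0,0,3.9],[0,0,3],[0,0,2.5],[0,0,1.5],[0,0,1],[0,0,0]],"turn":[0,0,0,0,0,0,0]}'
python3 - <<'E'
from h import *
d=np.load('w6.npy')
for n in ('wrist',):
    im,dd=viewer.read_camera(n); cv2.imwrite('pics/w7.png',im)
im,dd=viewer.read_camera('side'); cv2.imwrite('pics/s7.png',cv2.resize(im[230:410,240:440],None,fx=3,fy=3))
cal=viewer.get_calibration('side')
pts=[]
for y in range(262,300):
    for x in range(305,352):
        pts.append(world(cal,x,y,dd[y,x]))
pts=np.array(pts); c=np.array([624.5,-24.5]); r=np.hypot(*(pts[:,:2]-c).T)
for a,b in [(0,8),(8,16),(19.5,22.5),(28,34)]:
    m=(r>=a)&(r<b); print(a,b,m.sum(),np.round(np.percentile(pts[m,2],[10,50,90]),1))
# quadrants of rim
ang=np.degrees(np.arctan2(pts[:,1]-c[1],pts[:,0]-c[0]))%360
for q in range(0,360,60):
    m=(r>18)&(r<22)&(ang>=q)&(ang<q+60); print(q,m.sum(),np.round(np.median(pts[m,2]),1))
E
```

```text
t: 10.3
eef_pos: [676.4, -102.5, 107.1]
tcp_rot: [-3.141, 0.001, 0.646]
ft_force: [-0.5, 0.2, 0.1]
opening: 0.202
0 8 46 [27.8 30.  31.9]
8 16 127 [25.5 28.6 31.2]
19.5 22.5 70 [21.9 23.9 26.2]
28 34 192 [23.3 25.  26.7]
0 5 24.3
60 15 23.4
120 17 23.7
180 22 25.2
240 25 23.9
300 19 23.9
```

View pics/w7.png

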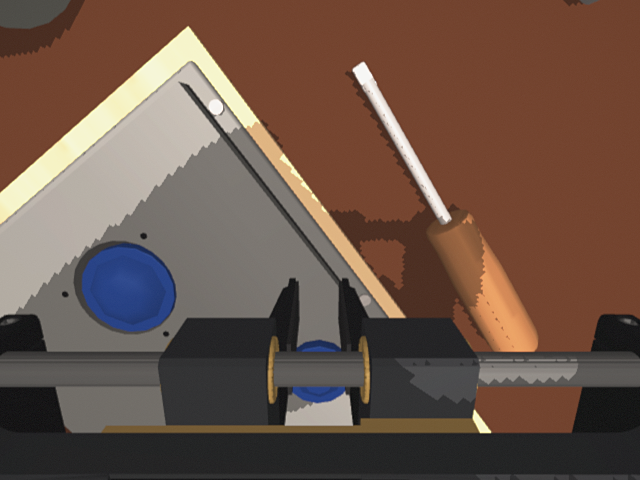

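View pics/s7.png

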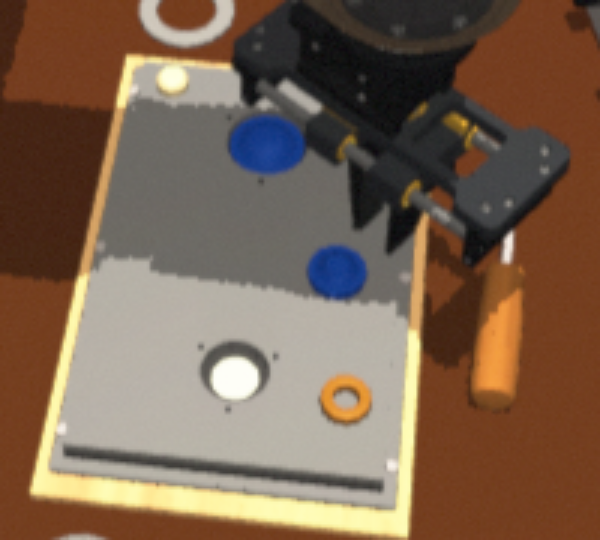

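The large lens is confirmed seated: its rim is about 1 mm below the face, level, with the dome at about 31. The small lens is centred between the fingers, so I'll push along −x.

```bash
python3 -m inch '{"hand":[0.2,0.2,0.2,0.2,0.2,0.2,0.2,0.2,0.2,0.2,0.2,0.2,0.2,0.2,0.2,0.2,0.2,0.2,0.2,0.2],"delta_pos":[[-0.4,0,0.03],[-0.4,0,0],[-0.2,0,0],[-0.2,0,0],[-0.2,0.01,0],[-0.3,0.01,0],[-0.4,0.01,0],[-0.4,0.01,0],[-0.4,0.01,0],[-0.4,0.01,0],[-0.4,0.01,0],[-0.4,0.01,0],[-0.4,0,0],[-0.4,0,0],[-0.4,0,0],[-0.4,0,0],[-0.4,0,0],[-0.4,0,0],[-0.4,0,0],[-0.4,0,0]],"turn":[0,0,0,0,0,0,0,0,0,0,0,0,0,0,0,0,0,0,0,0]}'
python3 - <<'E'
from h import *
for n in ('wrist','scene','side'):
    im,dd=viewer.read_camera(n); cv2.imwrite(f'pics/{n}8.png',im if n=='wrist' else cv2.resize(im[210:400,170:400],None,fx=3,fy=3))
E
```

```text
t: 12.4
eef_pos: [618.5, -147.7, 107.4]
tcp_rot: [-3.142, -0.0, 0.646]
ft_force: [-0.2, 1.3, -0.5]
opening: 0.202
```

View pics/wrist8.png

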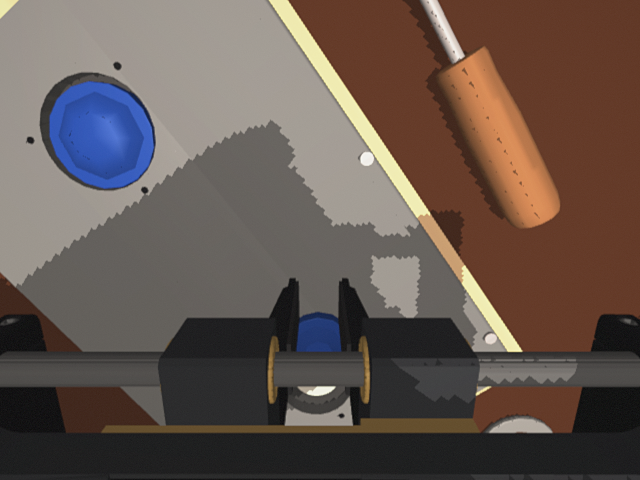

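View pics/side8.png

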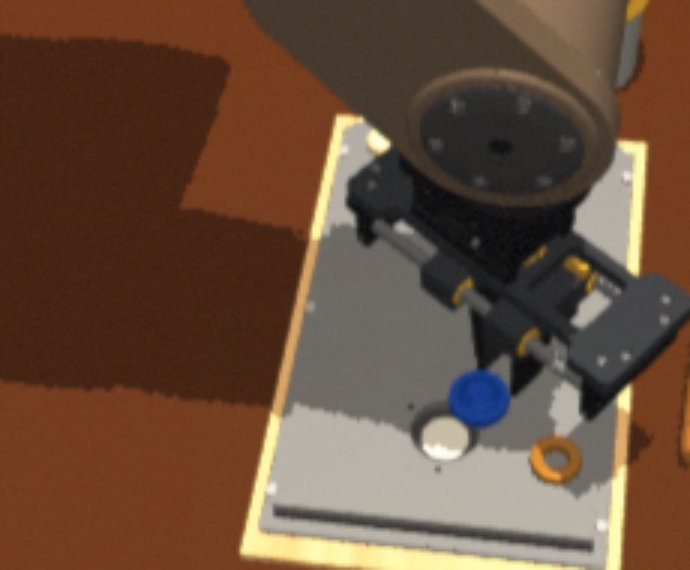

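View pics/scene8.png

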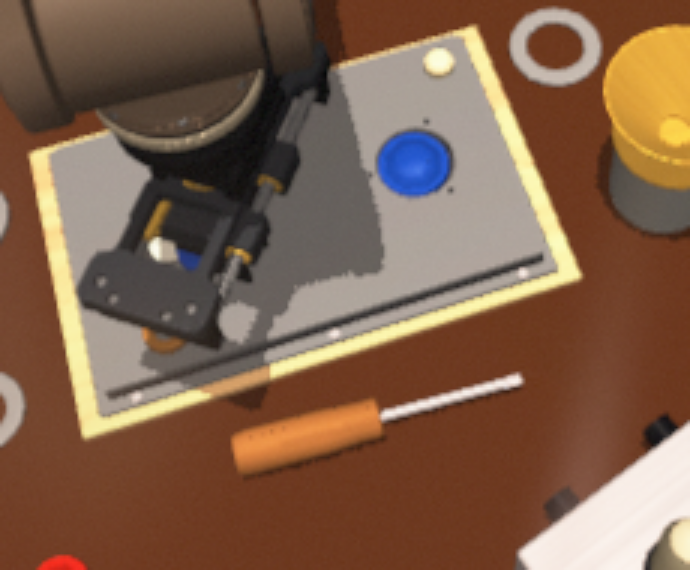

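```bash
python3 -m inch '{"hand":[0.2,0.2,0.2,0.2,0.2,0.2,0.2,0.2,0.2,0.2,0.2,0.2],"delta_pos":[[-0.2,-0.01,0.05],[-0.2,-0.01,0],[-0.2,-0.01,0],[-0.2,-0.01,0],[-0.2,0,0],[-0.2,0,0],[-0.2,0,0],[-0.2,0,0],[-0.2,0,0],[-0.2,0,0],[-0.2,0,0],[0,0,0]],"turn":[0,0,0,0,0,0,0,0,0,0,0,0]}'
python3 - <<'E'
from h import *
a=[]
for n in ('wrist','side'):
    im,dd=viewer.read_camera(n); cv2.imwrite(f'pics/{n}9f.png',im)
    a.append(cv2.resize(im[260:440,220:420] if n=='wrist' else im[310:400,280:380],(400,360),interpolation=cv2.INTER_CUBIC))
cv2.imwrite('pics/c9.png',np.hstack(a))
E
```

```text
t: 13.75
eef_pos: [600.7, -160.6, 106.9]
tcp_rot: [-3.141, 0.0, 0.646]
ft_force: [0.2, -0.2, 0.3]
opening: 0.202
```

View pics/c9.png

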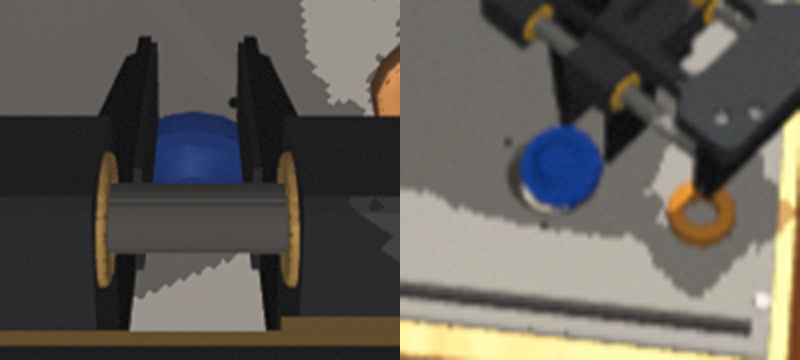

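The lens is just at the edge, with about 5 mm to go. I'll continue.

```bash
python3 -m inch '{"hand":[0.2,0.2,0.2,0.2,0.2],"delta_pos":[[-0.15,0,0],[-0.15,0,0],[-0.15,0,0],[-0.1,0,0],[0,0,0]],"turn":[0,0,0,0,0]}'
python3 - <<'E'
from h import *
a=[]
for n in ('wrist','side'):
    im,dd=viewer.read_camera(n)
    a.append(cv2.resize(im[260:440,220:420] if n=='wrist' else im[310:400,280:380],(400,360),interpolation=cv2.INTER_CUBIC))
cv2.imwrite('pics/c10.png',np.hstack(a))
E
```

```text
t: 14.35
eef_pos: [596.4, -163.9, 106.9]
tcp_rot: [-3.142, -0.0, 0.646]
ft_force: [-0.2, -0.8, -0.2]
opening: 0.202
```

View pics/c10.png

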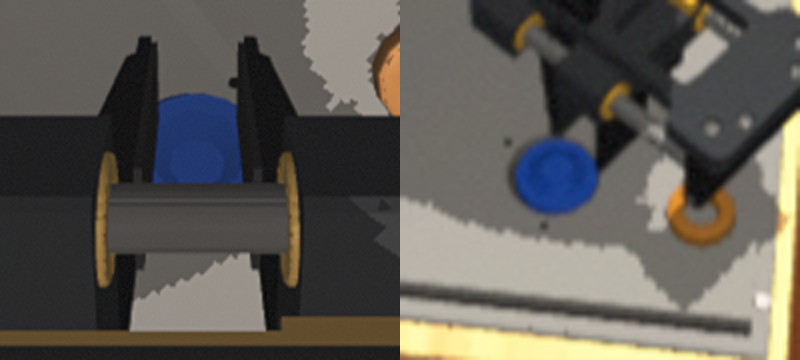

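It appears to have dropped in. I'll back off, raise, and verify.

```bash
python3 -m inch '{"hand":[0.2,0.2,0.2,0.2,0.2,0.2,0.2,0.2,0.2],"delta_pos":[[1,0,0],[1,0,0],[0,0,-4],[0,0,-4],[0,0,-4],[-4,0,0],[-4,0,0],[-3,0,0],[0,0,0]],"turn":[0,0,0,0,0,0,0,0,0]}'
python3 - <<'E'
from meas import *
s=env.state();cal=viewer.get_calibration('wrist')
im,d=viewer.read_camera('wrist'); cv2.imwrite('pics/w11.png',im); meas(im,cal)
def chk(im,d,cal,c,R):
    vs,us=np.where(d>0); x=(us-cal['cx'])*d[vs,us]/cal['fx']; y=(vs-cal['cy'])*d[vs,us]/cal['fy']
    T=np.array(cal['T']); P=(T[:3,:3]@np.array([x,y,d[vs,us]])).T+T[:3,3]
    r=np.hypot(*(P[:,:2]-c).T); a=np.degrees(np.arctan2(P[:,1]-c[1],P[:,0]-c[0]))%360
    for lo,hi in [(0,4),(R-3,R-1),(R+5,R+10)]:
        print(lo,hi,[float(np.round(np.median(P[m,2]),1)) if (m:=(r>=lo)&(r<hi)&(a>=q)&(a<q+60)).sum()>2 else None for q in range(0,360,60)])
for c,R in (((578.2,-177.3),17),((625.2,-24.2),23)): chk(im,d,cal,np.array(c),R)
side,ds=viewer.read_camera('side'); cs=viewer.get_calibration('side')
print('side')
for c,R in (((577.2,-178),17),((623.2,-25),23)): chk(side,ds,cs,np.array(c),R)
cv2.imwrite('pics/s11.png',cv2.resize(side[230:410,230:450],None,fx=3,fy=3))
E
```

```text
t: 15.35
eef_pos: [523.2, -219.1, 227.3]
tcp_rot: [-3.141, 0.0, 0.644]
ft_force: [1.0, 0.1, 0.6]
opening: 0.2
blue 1633 [318. 141.] ctr [ 580.5 -176.1] circ [ 580.1 -176.3   16.5]
white 34977 [304.  80.] ctr [ 608.3 -142.8] circ [ 610.4 -149.7  115.2]
white 432 [444.  98.] ctr [ 660.4 -231.9] circ [ 661.9 -230.1   43.5]
white 1569 [468. 221.] ctr [ 602.6 -311. ] circ [ 602.2 -311.6   23.2]
white 254 [347. 209.] ctr [ 551.6 -226.4] circ [ 550.8 -229.4   12.6]
white 1791 [338. 297.] ctr [ 486.4 -268.6] circ [ 484.6 -273.6   29.3]
0 4 [30.3, 30.3, 29.8, 30.3, 30.3, 30.5]
14 16 [25.3, 25.2, 25.2, 24.8, 25.1, 25.3]
22 27 [26.3, 26.3, 26.4, 26.3, 26.3, 26.3]
0 4 [None, None, None, None, None, None]
20 22 [None, None, None, None, None, None]
28 33 [None, None, None, None, None, None]
side
0 4 [None, None, None, 462.8, 459.5, 29.4]
14 16 [24.1, None, 471.9, 464.4, 451.9, 235.3]
22 27 [25.0, None, 478.0, 462.5, 431.1, 409.5]
0 4 [None, None, None, 29.6, 29.7, None]
20 22 [23.7, 22.9, 23.3, 25.2, 23.6, 23.7]
28 33 [25.5, 24.7, 25.2, 25.5, 25.7, 25.3]
```

View pics/w11.png

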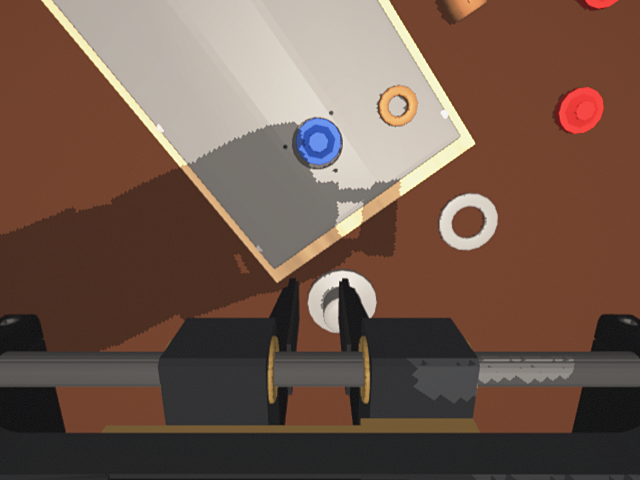

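View pics/s11.png

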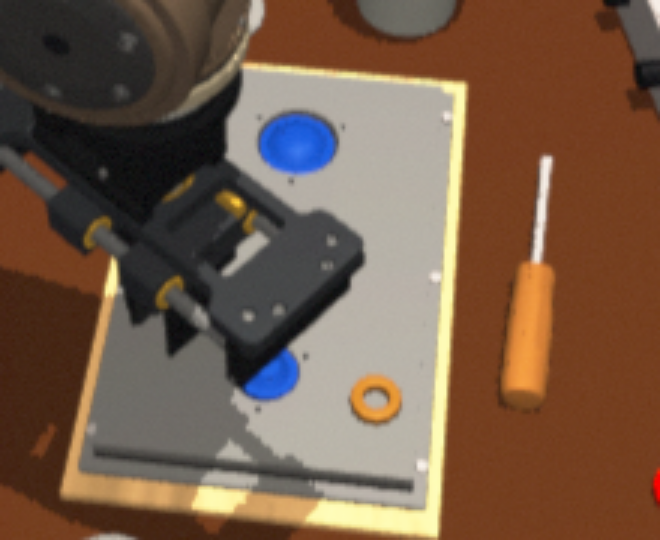

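The small lens is home: rim 25.2 all round, face 26.3, dome 30.3. One rim sector of the large lens read a little high from the side, so I'll check it from the wrist.

```bash
python3 -m inch '{"hand":[0.2,0.2,0.2,0.2,0.2],"delta_pos":[[4,-3,0],[4,-3,0],[4,-3,0],[0,-3,0],[0,0,0]],"turn":[0,0,0,0,0]}'
python3 - <<'E'
from meas import *
cal=viewer.get_calibration('wrist')
im,d=viewer.read_camera('wrist'); cv2.imwrite('pics/w12.png',im); meas(im,cal)
def chk(d,cal,c,R):
    vs,us=np.where(d>0); x=(us-cal['cx'])*d[vs,us]/cal['fx']; y=(vs-cal['cy'])*d[vs,us]/cal['fy']
    T=np.array(cal['T']); P=(T[:3,:3]@np.array([x,y,d[vs,us]])).T+T[:3,3]
    r=np.hypot(*(P[:,:2]-c).T); a=np.degrees(np.arctan2(P[:,1]-c[1],P[:,0]-c[0]))%360
    for lo,hi in [(0,4),(R-3,R-1),(R+5,R+10)]:
        print(lo,hi,[float(np.round(np.median(P[m,2]),1)) if (m:=(r>=lo)&(r<hi)&(a>=q)&(a<q+60)).sum()>2 else None for q in range(0,360,60)])
chk(d,cal,np.array((626.2,-24.5)),23); chk(d,cal,np.array((579.5,-176.5)),17)
E
```

```text
t: 15.95
eef_pos: [547.8, -45.7, 226.7]
tcp_rot: [-3.14, 0.001, 0.651]
ft_force: [0.2, 0.1, -0.2]
opening: 0.199
blue 3075 [358. 138.] ctr [623.7 -23.7] circ [623.3 -24.   22.4]
blue 1192 [466. 295.] ctr [ 580.7 -172.2] circ [ 580.2 -172.3   17.1]
white 612 [551.  46.] ctr [756.2 -94.6] circ [755.5 -95.5  36.3]
white 14224 [355. 110.] ctr [638.7 -11.1] circ [630.3 -23.6  84.5]
white 3186 [187.  52.] ctr [596.2 109.3] circ [595.1 108.5  29.6]
white 343 [352. 211.] ctr [577.7 -57.1] circ [574.7 -59.2  14.8]
0 4 [30.9, 31.2, 31.5, 31.2, 31.2, 31.3]
20 22 [18.4, 25.3, 25.5, 25.3, 25.3, 19.1]
28 33 [26.4, 26.3, 26.3, 26.4, 26.4, 26.3]
0 4 [30.1, 29.8, 30.2, 30.2, 30.3, 29.7]
14 16 [25.1, 25.2, 25.1, 25.1, 25.2, 25.2]
22 27 [26.2, 26.2, 26.1, 26.3, 26.2, 26.1]
```

View pics/w12.png

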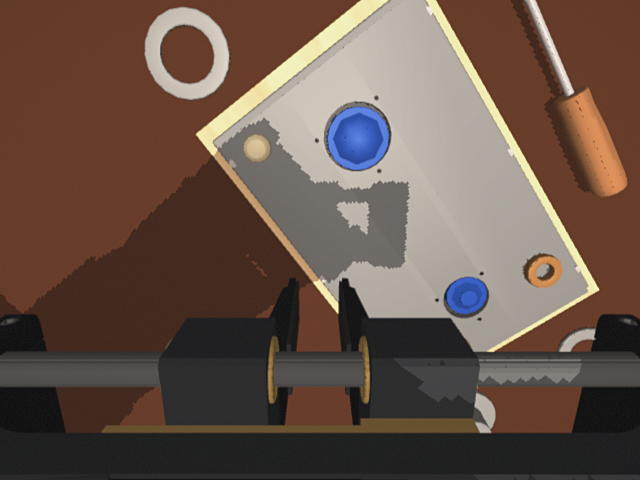

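Both lenses lie flat: large rim 25.3–25.5 and dome 31.2, small rim 25.1–25.2 and dome 30, face 26.3. The two 18–19 readings in the large ring are the cell floor showing through the clearance gap. Nothing else on the panel has moved.

```bash
python3 -c "
from cell import ticket
print(ticket.job_done())"
```

```text
the job is handed in; nothing more can be done
None
```

Both lenses are seated in their cells and the job is handed in at about 16 s of robot time. I slid each one over the panel face with two slightly parted fingertips, the large lens first and then the small one. Neither was pinched or lifted, and the force readings I took were all under 2 N.

| | Rim height (mm) | Dome height (mm) | Panel face (mm) |
|---|---|---|---|
| Large lens | 25.3–25.5 | 31.2 | 26.3 |
| Small lens | 25.1–25.2 | 30 | 26.3 |

These are the last wrist-camera depth readings. They put both rims about 1 mm below the face and level, as they should be when fully home.

- **Readings that disagreed:** the side camera read one sector of the large lens's rim about 1.5 mm high, but the closer wrist view read it level. In the wrist check, two sectors of that ring read 18–19 mm. I take that as the cell floor seen through the clearance gap, because my test circle was about 2 mm off the lens centre.
- **Other parts:** in the last picture, the cap, bearing and driver looked where they started. The arm never touched them, the cup, funnel, hub or bezels, or the red look-alikes. I compared them only by eye and did not measure their positions again.

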